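# Shift the drum sander's feed gearbox into third speed and start it

## Robot

A 6-joint arm with a two-finger parallel gripper is mounted at the origin on the work surface. World frame = base frame: x ahead of the robot, y to its left, z up, the work surface at z = 0. Lengths are in m, angles in rad, forces in N, time in s.
With the tool pointing down it reaches from about 0.3 to 0.875 m from the base axis. Payload 6.4 kg.
Tool frame: the origin (TCP) lies on the mounting face of the last link; the fingertips stand ahead of it and the grasp point (between the pads) lies 155 mm ahead of it (bot.nose_length is the x of the fingertips in the tool frame, in m); x points along the fingers, y is the direction in which the jaws open and shut, and the axes are right-handed (so a half turn about x gives the same grasp; the last joint's range is limited). The gripper opens to 85 mm and grips with 20 to 120 N. Pads are 22 mm wide; open, the fingers measure 114 mm over their backs; the gripper's body (76 mm by 85 mm) begins 54 mm behind the grasp point. The pads swing forward as they close: fully open they stand 13 mm farther back than shut.
Start: joints at [-1.524, 0.181, 1.607, -0, 1.354, -0.206], TCP at [0.144, -0.557, 0.405] pointing down, gripper open.
Joint ranges: [-2.99, 2.99], [-0.89, 2.07], [0.3, 2.58], [-1.14, 4.28], [0, 2.63], [-3.12, 3.12]. Speed limits (rad/s): [2.57, 2.57, 3.01, 3.14, 3.14, 3.14].

## Interface

Orientations are given as a rotation vector (axis times angle).
In Python, from station import bot gives the robot as it stands.
- The arm moves only by the tool jog_arm, never from a script. Its argument "commands" is a list of rows, each a list of 5 numbers: the opening, from -1 (shut) to 1 (fully open), then the shift along the tool's x, y, z in m, then the turn about the tool's x in rad. In form: [[jaw, tx, ty, tz, spin], ...]. A call has 1 to 12 rows; each row shifts and turns the pose as measured when the row begins, along the tool's axes as they then stand; what a row does not reach is not made up. A row lasts 1/10 s, in which the tool goes at most 50 mm and 8.59 degrees, less where a joint would pass 70% of its speed; a pose out of reach is approached as far as the arm can. A call is refused whole if a number of a shift passes 0.05 or a number of a turn 0.15, either way. A call with a gripper value outside its range is refused whole. The fingers move at their own pace and stop on an object; "grip_force" is the grip in N (left out, the last holds). Time passes only in rows, so rows that do not move let the fingers close. It gives the time, the measured TCP pose, the force and the opening at its end, in the units of the state.
- bot.get_state(): the state, without advancing time (a new reading comes with each control period).
- bot.capture(name): name is "scene" or "top" or "wrist"; returns a dict with "image" (420x560x3 uint8, blue, green, red), "camera_matrix" (3x3 intrinsics, pixels), "position" and "orientation" of the camera in the world. Camera axes: x right, y up, looking along -z (the intrinsics and any distortion apply to the point x, -y, -z); pixel columns grow to the right and rows downward; lengths in m; the calibration is good to about 2 mm. A picture is of the moment at which its call begins. There is no depth.
- bot.job_done(): hands the job in, once; it reports no verdict.
The state is a dict: "t": time; "joint_positions": joint angles; "joint_vel": joint speeds; "tau": joint torques, N m; "ee_pos": TCP position; "orientation": TCP orientation; "force": force on the tool from outside, world axes, zero at the start; "torque": the same for the moment, N m; "gripper_width": finger opening in m.
Only numpy, scipy, OpenCV 4.12 (cv2) and the standard library are available. Lean on these libraries where they do the work, as an engineer would, in place of code of your own. Each camera call takes 0.05 s, during which the arm holds its last target. There are 200 camera calls.

## Task

The drum sander stands still and its feed has to run in third speed: with the fingertips only, push the gear lever's black knob through the H-gate into the slot marked with three dots (far right as the robot sees it) until it is fully home, then press the green start button right down and let it go. Push the lever gently: do not pinch it, force it or leave it half in gear, and do not press start before it is in gear. Leave the red stop button and everything else on the bench as it is, and pick nothing up.

Things in the scene. Friction and masses are not known exactly. Their poses are not given: they have to be found in the camera images.
- sander: Cream drum sander with green feed gearbox, fixed. Origin on the bench under the gate's middle; x away from the robot, y left, z up. Gearbox 165 x 150 mm at its foot, 192 high. Grey switch box at its right (155 x 88, centred y -145, top z 140); feed motor behind (x 68 to 220, top z 171); conveyor left (y 150 to 440, top z 112) under the sanding head (x 75 to 225, y 140 to 540, 370 high; hose above to 500).
- gate_centre (a point): Middle of the H, on top of the aluminium gate plate (124 mm in x, 104 in y), 192 mm above the bench; axes as sander. Two slots along x, 16 mm wide, at y +23 mm (left) and -23 (right), reach to x +-36 mm; a cross slot along y, 20 mm wide with rounded corners, joins them at x 0. Dark dots at the slot ends: one far left, two near left, three far right, four near right.
- lever_knob (a point): Centre of the black ball knob, 36 mm across, on a steel stem 12 mm thick. The lever swings about a pivot 90 mm above the bench, straight below gate_centre, 180 mm from the knob's centre. With c = gear_cross, s = gear_lever the knob is, in sander's axes, at x = 0.18 sin s, y = -0.18 cos s sin c, z = 0.09 + 0.18 cos s cos c (m).
- gear_cross (a joint): Sideways swing of the lever (rad): +0.226 in the right slot, -0.226 in the left slot, 0 upright; stops at +-0.226. Moves across only while gear_lever is within about +-0.035. About 3 N at the knob moves it; no spring, it stays where it is left.
- gear_lever (a joint): Swing of the lever to and fro (rad): +0.28 fully home at the far end (one, three dots), -0.28 at the near end (two, four dots), 0 at the cross slot; stops at +-0.28. About 4 N at the knob moves it; no spring or detent, it stays where it is left. It begins anywhere along the left slot. Never put more than 35 N on it.
- start_button (a joint): Green start button on the switch box: how far it is pushed down (m), 0 out, 0.006 fully down. Sprung: about 5 N holds it fully down, it comes back when let go.
- start_button_top (a point): Middle of the top face of the green button, 30 mm across, 158 mm above the bench when out; at x = -38 mm, y = -145 mm in sander's axes. Pressed straight down.
- stop_button (a joint): Red stop button, 38 mm across, in a yellow collar, on the same switch box at x = +38 mm, y = -145 mm; 0 out, 0.006 m pushed down. Not to be pressed.
- board: Loose wooden board 190 x 90 x 19 mm lying on the conveyor. Leave it. Origin at the centre of its underside.
- push_block: Loose yellow push block 170 x 75 mm with a black grip, 73 mm high, on the bench to the right of the switch box. Leave it. Origin at the centre of its underside.
- glue: Loose yellow glue bottle, 54 mm across, 160 mm high, standing behind and to the right of the switch box. Leave it. Origin at the centre of its foot.
- bench_brush: Loose bench brush about 245 mm long and 45 mm high, lying in front of the gearbox. Leave it. Origin on the bench at the middle, where handle and head meet.
- caliper: Loose steel caliper 220 mm long, 14 mm high, lying in front of the conveyor. Leave it. Origin at the middle of its underside.
- screwdriver: Loose screwdriver with a red handle, 190 mm long, lying right of the switch box. Leave it.
- tape_measure: Loose orange tape measure 75 x 42 x 66 mm on the bench in front of the switch box. Leave it. Origin at the centre of its underside.

How it is judged:
By the outcome, as a careful person would: the job done as asked, in the order asked, and still so for the second after the job is handed in, with the robot touching nothing.
It also fails if it takes over 58 s, if anything falls off the work surface, if the arm or the gripper's body presses on something with over 40 N, if the wrist force passes 120 N, or if a joint passes its speed limit or range.

## Working session

There is one attempt and no reset: what is moved stays moved. The work goes in short steps, Python scripts to look and compute and a tool call to move; the robot and the scene stay as the last step left them, time stands still between calls to the robot, and variables do not carry over. Pictures are saved under pics/ and viewed, about 8 in all and at most 12, crops included, and the job is handed in when it is done.

Besides the shell and the picture viewer there is one more tool, called as name([rows], argument=value, ...), one row to a line, values as JSON. jog_arm: Moves the arm, as the interface text tells. Its arguments: {"type":"object","properties":{"commands":{"type":"array"},"grip_force":{"type":"number"}},"required":["commands"]}

```bash
mkdir -p pics; ls; python3 - <<'E'
from station import bot
import cv2,numpy as np
print(bot.get_state(), bot.nose_length)
for n in("scene","top"):
    c=bot.capture(n); cv2.imwrite(f"pics/{n}1.png",c["image"]); print(n,c["camera_matrix"],c["position"],c["orientation"],[k for k in c])
    np.savez(f"pics/{n}1.npz",**{k:v for k,v in c.items()})
E
```

```text
pics
{'t': 0.0, 'joint_positions': array([-1.52434187e+00,  1.81570852e-01,  1.60801425e+00, -3.27006987e-05,
        1.35377670e+00, -2.06256022e-01]), 'joint_vel': array([0.00245133, 0.00083103, 0.00025335, 0.00070673, 0.00145588,
       0.00266895]), 'tau': array([-1.66342623e-03, -4.44863749e+01, -3.51339948e+01, -4.06907702e-04,
        9.15991492e-03,  1.31662566e-05]), 'ee_pos': array([ 0.14379173, -0.55647075,  0.40376409]), 'orientation': array([ 2.08772941,  0.26705957, -2.08749923]), 'force': array([ 0.18463005, -1.18686841, -0.73770384]), 'torque': array([ 0.02973954, -0.02975597,  0.05775991]), 'gripper_width': 0.08508692212242099} 0.1734
scene [[498.44989418   0.         287.88191498]
 [  0.         498.44989418 208.28739353]
 [  0.           0.           1.        ]] [ 1.41351911 -0.43568484  1.19734266] [0.65818637 0.43836889 1.07522562] ['image', 'camera_matrix', 'position', 'orientation']
top [[390.92170931   0.         282.99581247]
 [  0.         390.92170931 207.9009989 ]
 [  0.           0.           1.        ]] [ 0.38623996 -0.01858975  1.08711403] [ 0.12561316 -0.17809533 -1.5523193 ] ['image', 'camera_matrix', 'position', 'orientation']
```

View pics/scene1.png

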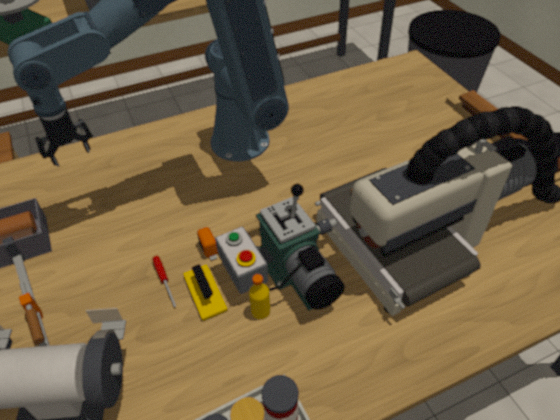

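View pics/top1.png

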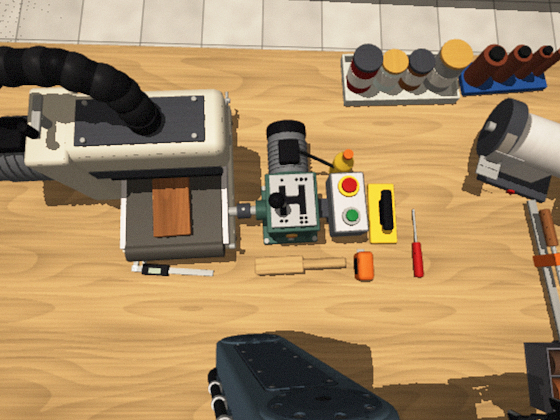

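The top view shows the knob at about (277,201), the green button at (352,215), the red at (348,185), and the gate plate around (291,200). The scene view shows green at (235,238), red at (246,258) and the knob at (297,190).

```bash
cat > h.py <<'E'
import numpy as np, cv2
from scipy.spatial.transform import Rotation as R
def ray(c,px):
    K=c["camera_matrix"]; v=np.array([(px[0]-K[0,2])/K[0,0],-(px[1]-K[1,2])/K[1,1],-1.])
    return np.array(c["position"]),R.from_rotvec(c["orientation"]).apply(v)
def onplane(c,px,z):
    p,d=ray(c,px); return p+d*(z-p[2])/d[2]
def tri(c1,p1,c2,p2):
    a,d=ray(c1,p1); b,e=ray(c2,p2)
    s,t=np.linalg.lstsq(np.c_[d,-e],b-a,rcond=None)[0]
    return (a+s*d+b+t*e)/2, np.linalg.norm(a+s*d-b-t*e)
def proj(c,P):
    K=c["camera_matrix"]; q=R.from_rotvec(c["orientation"]).inv().apply(np.array(P)-c["position"])
    return np.array([K[0,2]+K[0,0]*q[0]/-q[2],K[1,2]+K[1,1]*q[1]/q[2]])
def blob(m,x0,y0,x1,y1):
    w=np.zeros_like(m); w[y0:y1,x0:x1]=m[y0:y1,x0:x1]
    cs,_=cv2.findContours(w,cv2.RETR_EXTERNAL,cv2.CHAIN_APPROX_NONE)
    return max(cs,key=cv2.contourArea)
E
python3 - <<'E'
from h import *
S=np.load("pics/scene1.npz");T=np.load("pics/top1.npz")
def cen(k): 
    m=cv2.moments(k); return np.array([m["m10"],m["m01"]])/m["m00"],m["m00"]
res={}
for nm,c,bg,br in(("S",S,(222,226,248,250),(235,245,262,272)),("T",T,(340,204,364,228),(335,172,362,200))):
    h=cv2.cvtColor(c["image"],cv2.COLOR_BGR2HSV)
    g=cv2.inRange(h,(40,90,60),(90,255,255)); r=cv2.inRange(h,(0,150,80),(8,255,255))|cv2.inRange(h,(172,150,80),(180,255,255))
    k=cv2.inRange(c["image"],(0,0,0),(45,45,45))
    for n,m,b in(("g",g,bg),("r",r,br),("k",k,(288,182,305,198) if nm=="S" else (266,190,288,212))):
        res[nm+n]=cen(blob(m,*b)); print(nm+n,res[nm+n], cv2.minEnclosingCircle(blob(m,*b)))
for n in"grk": print(n,tri(S,res["S"+n][0],T,res["T"+n][0]))
g=onplane(T,res["Tg"][0],.158); print("g plane T",g,"S",onplane(S,res["Sg"][0],.158))
cv2.imwrite("pics/c.png",np.hstack([cv2.resize(T["image"][160:250,240:375],None,fx=3,fy=4.4,interpolation=2)[:396],cv2.resize(S["image"][175:265,210:310],None,fx=3.9,fy=4.4,interpolation=2)]))
E
```

```text
Sg (array([233.10175439, 236.2877193 ]), 47.5) ((233.0, 236.0), 4.472236156463623)
Sr (array([245.36853002, 255.48861284]), 80.5) ((245.5, 255.5), 5.700977325439453)
Sk (array([296.63218391, 189.90574713]), 72.5) ((296.6666564941406, 190.0), 5.270571231842041)
Tg (array([351.62799263, 215.02578269]), 90.5) ((351.72222900390625, 215.1666717529297), 5.840035438537598)
Tr (array([348.91156463, 184.68480726]), 147.0) ((349.0, 185.0), 7.280210018157959)
Tk (array([278.10763889, 200.18819444]), 240.0) ((279.86956787109375, 200.72048950195312), 11.488762855529785)
g (array([ 0.5541526 , -0.21805357,  0.15396137]), np.float64(0.0026947284112946493))
r (array([ 0.63034051, -0.21255322,  0.15482405]), np.float64(0.001841780457011146))
k (array([ 0.56539584, -0.03384901,  0.2627542 ]), np.float64(0.002016158168368181))
g plane T [ 0.55390867 -0.21592652  0.158     ] S [ 0.55682686 -0.22008965  0.158     ]
```

View pics/c.png

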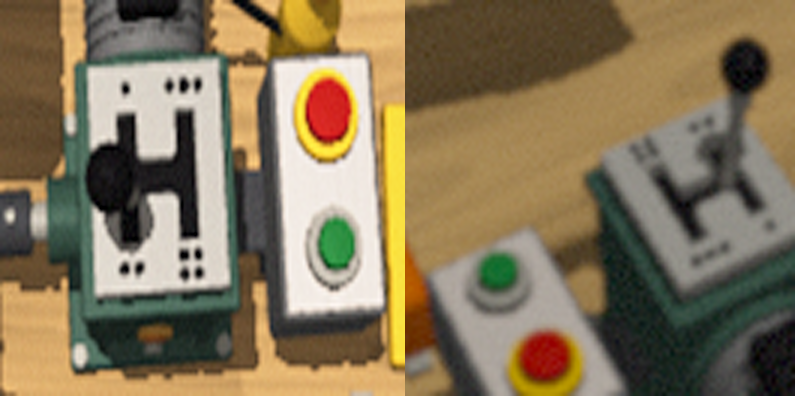

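The top crop shows the lever in the left slot, a little on the near side, and upright sideways at the left. I'll compute the sander's frame and the tool's axes.

```bash
cat >> h.py <<'E'
YAW=0.072; O=np.array([0.582,-0.071,0]); RS=R.from_euler("z",YAW)
def w(p): return O+RS.apply(p)
def knob(s,c): return w([.18*np.sin(s),-.18*np.cos(s)*np.sin(c),.09+.18*np.cos(s)*np.cos(c)])
def where(bot,target_tip=None):
    "tip in sander axes, spin about tool x left to align tool y with sander +-y, shift to target in tool axes"
    s=bot.get_state(); r=R.from_rotvec(s["orientation"]); tip=np.array(s["ee_pos"])+r.apply([bot.nose_length,0,0])
    ax=RS.inv().apply(r.as_matrix().T)  # rows: tool x,y,z in sander axes
    print("t",s["t"],"tip sander",RS.inv().apply(tip-O).round(4),"F sander",RS.inv().apply(s["force"]).round(1),"grip",round(s["gripper_width"],4),"j",s["joint_positions"].round(2))
    print("tool x,y,z in sander:",ax.round(3).tolist())
    if target_tip is not None: print("shift tool",r.inv().apply(w(target_tip)-tip).round(4))
E
python3 - <<'E'
from h import *
from station import bot
S=np.load("pics/scene1.npz");T=np.load("pics/top1.npz")
where(bot,[-.075,.04,.28])
h=cv2.cvtColor(T["image"],cv2.COLOR_BGR2HSV)
m=cv2.inRange(h,(0,0,150),(180,40,255)); k=cv2.convexHull(blob(m,258,165,324,238)); r=cv2.minAreaRect(k)
print(r,[(RS.inv().apply(onplane(T,p,.192)-O)).round(4).tolist() for p in cv2.boxPoints(r)])
for s in(-.15,-.08,-.04,0): print(s,proj(T,knob(s,-.226)),proj(S,knob(s,-.226)))
E
```

```text
t 0.1 tip sander [-0.472  -0.4524  0.2305] F sander [ 0.4  1.2 -0.1] grip 0.0851 j [-1.52  0.18  1.61  0.    1.35 -0.21]
tool x,y,z in sander: [[0.0, 0.002, -1.0], [0.18, -0.984, -0.002], [-0.984, -0.18, -0.0]]
shift tool [-0.0487 -0.4131 -0.4791]
((292.31170654296875, 199.73443603515625), (52.1348762512207, 45.19354248046875), 87.1375961303711) [[0.0635, 0.0541, 0.192], [0.0634, -0.0536, 0.192], [-0.062, -0.05, 0.192], [-0.0613, 0.0549, 0.192]]
-0.15 [277.28776027 205.88449883] [294.37588881 186.55655101]
-0.08 [276.80478844 200.07118231] [296.80031925 189.00400436]
-0.04 [276.56600876 196.7763729 ] [298.17734516 190.53958358]
0 [276.35497058 193.51188984] [299.54475852 192.17234498]
```

jog_arm([
  [-1,-0.025,0,0,0.09],
  [-1,-0.025,0,0,0.09],
  [-1,0,-0.035,-0.028,0],
  [-1,0,-0.035,-0.028,0],
  [-1,0,-0.035,-0.028,0],
  [-1,0,-0.035,-0.028,0],
  [-1,0,-0.035,-0.028,0],
  [-1,0,-0.035,-0.028,0],
  [-1,0,-0.035,-0.028,0],
  [-1,0,-0.035,-0.028,0],
  [-1,0,-0.035,-0.028,0],
], grip_force=20)

```text
t: 1.2
ee_pos: [0.3788, -0.2172, 0.4528]
orientation: [2.198, 0.069, -2.199]
force: [0.8, -0.6, -0.3]
gripper_width: 0.0004
```

```bash
python3 -c "
from h import *
from station import bot
where(bot,[-.075,.04,.27])"
```

```text
t 1.2 tip sander [-0.2132 -0.1297  0.2794] F sander [ 0.8 -0.7 -0.3] grip 0.0004 j [-0.8  -0.18  1.87  0.01  1.46  0.72]
tool x,y,z in sander: [[-0.0, 0.009, -1.0], [-0.018, -1.0, -0.009], [-1.0, 0.018, 0.0]]
shift tool [ 0.0109 -0.1721 -0.135 ]
```

jog_arm([
  [-1,0.002,-0.035,-0.027,-0.018],
  [-1,0.002,-0.035,-0.027,0],
  [-1,0.002,-0.035,-0.027,0],
  [-1,0.002,-0.035,-0.027,0],
  [-1,0.002,-0.032,-0.025,0],
  [-1,0,0,0,0],
])

```text
t: 1.8
ee_pos: [0.504, -0.0229, 0.4428]
orientation: [2.186, 0.096, -2.187]
force: [-0.9, -0.3, 0.6]
gripper_width: 0.0001
```

```bash
python3 -c "
from h import *
from station import bot
where(bot,[-.065,.04,.248])
for n in ('wrist','top','scene'):
    c=bot.capture(n); np.savez('pics/'+n+'2.npz',**c); print(n,c['position'],c['orientation'])
    cv2.imwrite('pics/'+n+'2.png',c['image'])
T,S,W=[np.load('pics/'+n+'2.npz') for n in('top','scene','wrist')]
cv2.imwrite('pics/d.png',np.hstack([cv2.resize(S['image'][165:265,210:330],(396,396),interpolation=2),cv2.resize(W['image'],None,fx=.7,fy=.943)]))
"
```

```text
t 1.8 tip sander [-0.0743  0.0553  0.2694] F sander [-0.9 -0.3  0.6] grip 0.0001 j [-0.28 -0.01  1.73  0.01  1.42  1.21]
tool x,y,z in sander: [[-0.0, 0.01, -1.0], [0.006, -1.0, -0.01], [-1.0, -0.006, 0.0]]
shift tool [ 0.0213  0.0156 -0.0092]
wrist [ 0.57396953 -0.01829476  0.41191272] [-0.21643539  0.21420883 -1.48068767]
top [ 0.38623996 -0.01858975  1.08711403] [ 0.12561316 -0.17809533 -1.5523193 ]
scene [ 1.41351911 -0.43568484  1.19734266] [0.65818637 0.43836889 1.07522562]
```

View pics/d.png

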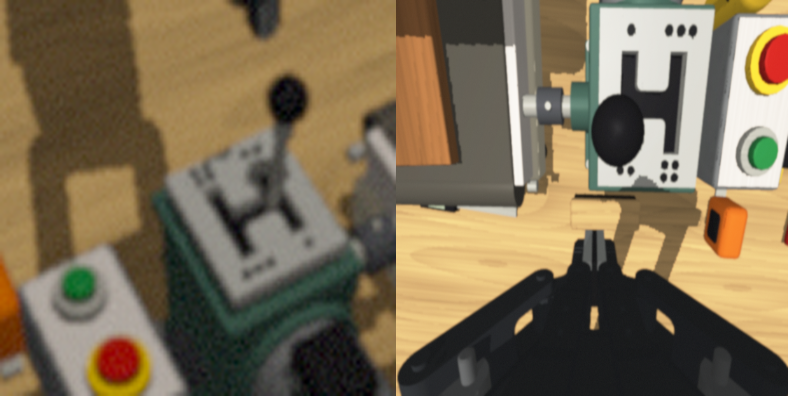

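The wrist view shows the knob at full-res about (316,138), green at (517,162), red at (537,62), and the slots clearly. I'll refine the frame from it.

```bash
cat >> h.py <<'E'
def kn(c,b,z=.264):
    m=cv2.inRange(c["image"],(0,0,0),(60,60,60)); (x,y),r=cv2.minEnclosingCircle(blob(m,*b)); return (x,y),r
E
python3 - <<'E'
from h import *
c=np.load("pics/wrist2.npz"); h=cv2.cvtColor(c["image"],cv2.COLOR_BGR2HSV)
I=c["image"]; print(I[138,316],I[90,338],I[100,380],c["camera_matrix"].tolist())
g=blob(cv2.inRange(h,(40,90,60),(90,255,255)),490,130,560,190)
e=cv2.fitEllipse(g); G=onplane(c,e[0],.158); print("green",e,G,"model",w([-.038,-.145,.158]))
k=cv2.morphologyEx(cv2.inRange(I,(0,0,0),(38,38,38)),cv2.MORPH_OPEN,np.ones((15,15)))
b=blob(k,270,90,370,185); e=cv2.fitEllipse(b); print("knob",e,cv2.boundingRect(b),RS.inv().apply(onplane(c,e[0],.264)-O))
for s in(-.15,-.1,-.08,-.06,-.04): print(s,proj(c,knob(s,-.226)),knob(s,-.226))
P=cv2.approxPolyDP(cv2.convexHull(blob(cv2.inRange(h,(0,0,140),(180,45,255)),410,0,500,200)),4,True)
P=blob(cv2.inRange(h,(0,0,140),(180,45,255)),412,5,498,196); r=cv2.minAreaRect(P); print(r,[RS.inv().apply(onplane(c,p,.192)-O).round(4).tolist() for p in cv2.boxPoints(r)])
E
```

```text
[50 49 50] [48 45 46] [39 37 37] [[302.6734264271141, 0.0, 283.0758356509879], [0.0, 302.6734264271141, 206.0755437628425], [0.0, 0.0, 1.0]]
green ((524.0008544921875, 161.8279571533203), (32.60013961791992, 41.125640869140625), 72.50497436523438) [ 0.5561408  -0.21813978  0.158     ] model [ 0.55452944 -0.21835796  0.158     ]
knob ((316.9371337890625, 137.57528686523438), (69.77954864501953, 75.67992401123047), 37.7826042175293) (281, 102, 71, 73) [-0.01218377  0.03835186  0.264     ]
-0.15 [312.60727468 168.1132132 ] [ 0.55230183 -0.0331567   0.26345288]
-0.1 [312.89171712 149.94277342] [ 0.56118946 -0.03226362  0.26454631]
-0.08 [313.0473557 142.3803669] [ 0.56476032 -0.03193338  0.26486164]
-0.06 [313.2275101  134.66285829] [ 0.56833808 -0.03161877  0.26510703]
-0.04 [313.43248832 126.80012584] [ 0.57192131 -0.03131991  0.26528237]
((433.0, 102.0), (186.0, 42.0), 90.0) [[0.0641, -0.0262, 0.192], [0.0642, -0.0528, 0.192], [-0.057, -0.0722, 0.192], [-0.0573, -0.0411, 0.192]]
```

jog_arm([
  [-1,0.01,0.008,0,0],
  [-1,0.011,0.008,-0.005,0],
  [-1,0,0,-0.01,0],
  [-1,0,0,-0.009,0],
  [-1,0,0,0,0],
])

```text
t: 2.45
ee_pos: [0.5281, -0.0472, 0.4194]
orientation: [2.19, 0.08, -2.194]
force: [0.2, 0.5, -1.0]
gripper_width: 0.0001
```

```bash
python3 -c "
from h import *
from station import bot
where(bot,[-.029,.039,.248])"
```

```text
t 2.45 tip sander [-0.0523  0.029   0.2461] F sander [ 0.2  0.5 -1. ] grip 0.0001 j [-0.31  0.07  1.7   0.01  1.38  1.19]
tool x,y,z in sander: [[-0.002, 0.008, -1.0], [-0.007, -1.0, -0.008], [-1.0, 0.007, 0.002]]
shift tool [-0.0019 -0.0102 -0.0232]
```

jog_arm([
  [-1,0,-0.01,0,0],
  [-1,0,0,0,0],
  [-1,0,0,-0.004,0],
  [-1,0,0,-0.004,0],
  [-1,0,0,-0.004,0],
  [-1,0,0,0,0],
])

```text
t: 3.05
ee_pos: [0.5401, -0.0348, 0.4203]
orientation: [2.187, 0.081, -2.195]
force: [-3.8, -1.0, 1.6]
gripper_width: -0.0
```

```bash
python3 -c "
from h import *
from station import bot
where(bot,[-.029,.039,.248])"
```

```text
t 3.05 tip sander [-0.0397  0.0404  0.2469] F sander [-3.9 -0.7  1.6] grip -0.0 j [-0.29  0.09  1.67  0.01  1.38  1.22]
tool x,y,z in sander: [[-0.003, 0.007, -1.0], [-0.006, -1.0, -0.007], [-1.0, 0.006, 0.003]]
shift tool [-0.0011  0.0013 -0.0107]
```

jog_arm([
  [-1,0,0,-0.004,0],
  [-1,0,0,-0.004,0],
  [-1,0,0,-0.004,0],
  [-1,0,0,0,0],
])

```text
t: 3.45
ee_pos: [0.5527, -0.0339, 0.4207]
orientation: [2.185, 0.081, -2.197]
force: [-3.4, 0.5, 1.8]
gripper_width: -0.0003
```

```bash
python3 -c "
from h import *
from station import bot
where(bot,[-.029,.039,.248])
c=bot.capture('wrist');cv2.imwrite('pics/w3.png',c['image']);k=cv2.morphologyEx(cv2.inRange(c['image'],(0,0,0),(60,60,60)),cv2.MORPH_OPEN,np.ones((15,15)))
for s in(-.04,0,.04): print(s,proj(c,knob(s,-.226)),proj(c,w([0,0,.192])))
"
```

```text
t 3.45 tip sander [-0.0275  0.0404  0.2473] F sander [-3.3  0.7  1.8] grip -0.0003 j [-0.28  0.12  1.64  0.01  1.39  1.23]
tool x,y,z in sander: [[-0.005, 0.008, -1.0], [-0.006, -1.0, -0.008], [-1.0, 0.006, 0.005]]
shift tool [-0.0007  0.0014  0.0015]
-0.04 [279.98197804 237.90221585] [342.32694777 185.90944853]
0 [279.76818198 222.56044647] [342.32694777 185.90944853]
0.04 [279.71032407 206.52568662] [342.32694777 185.90944853]
```

View pics/w3.png

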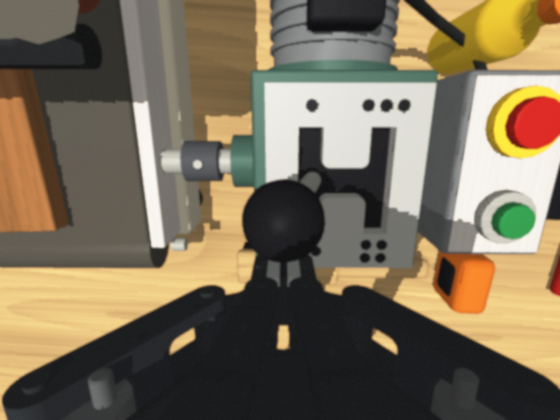

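The knob is at about (284,219), the stem at (315,180) in line with the cross slot: s ≈ +0.01. Next I back off and go round to the knob's left side.

jog_arm([
  [-1,0,0,0.015,0],
  [-1,0,0,0.015,0],
  [-1,0,-0.02,0,0],
  [-1,0,-0.02,0,0],
  [-1,0,-0.015,0,0],
  [-1,0,0,0,0],
  [-1,0,0,0,0],
])

```text
t: 4.2
ee_pos: [0.5199, 0.0199, 0.4204]
orientation: [2.195, 0.079, -2.188]
force: [0.1, -0.6, -0.0]
gripper_width: 0.0002
```

```bash
python3 -c "
from h import *
from station import bot
where(bot,[.001,.097,.248])"
```

```text
t 4.2 tip sander [-0.0548  0.0962  0.247 ] F sander [ 0.  -0.6 -0. ] grip 0.0002 j [-0.19  0.04  1.73  0.01  1.37  1.31]
tool x,y,z in sander: [[0.004, 0.006, -1.0], [-0.007, -1.0, -0.006], [-1.0, 0.007, -0.003]]
shift tool [-0.0008 -0.0012 -0.0558]
```

jog_arm([
  [-1,0,0,-0.019,0.007],
  [-1,0,0,-0.019,0],
  [-1,0,0,-0.018,0],
  [-1,0,0,0,0],
  [-1,0,0,0,0],
])

```text
t: 4.7
ee_pos: [0.5783, 0.0204, 0.42]
orientation: [2.199, 0.067, -2.191]
force: [-0.7, -0.3, 0.3]
gripper_width: 0.0001
```

```bash
python3 -c "
from h import *
from station import bot
where(bot,[.001,.097,.248])"
```

```text
t 4.7 tip sander [0.0036 0.0923 0.2466] F sander [-0.7 -0.2  0.3] grip 0.0001 j [-0.17  0.17  1.58  0.01  1.38  1.34]
tool x,y,z in sander: [[0.004, 0.005, -1.0], [-0.016, -1.0, -0.005], [-1.0, 0.016, -0.004]]
shift tool [-0.0014 -0.0047  0.0026]
```

jog_arm([
  [-1,0,0.005,0.002,-0.015],
  [-1,0,0.006,0,0],
  [-1,0,0.005,0,0],
  [-1,0,0.005,0,0],
  [-1,0,0.005,0,0],
  [-1,0,0.005,0,0],
  [-1,0,0.005,0,0],
  [-1,0,0.005,0,0],
  [-1,0,0,0,0],
])

```text
t: 5.6
ee_pos: [0.5774, -0.0234, 0.422]
orientation: [2.195, 0.089, -2.181]
force: [0.3, 2.1, 0.3]
gripper_width: 0.0001
```

```bash
python3 -c "
from h import *
from station import bot
where(bot,[.001,-.0075,.248])"
```

```text
t 5.6 tip sander [0.     0.0491 0.2486] F sander [0.5 2.1 0.3] grip 0.0001 j [-0.25  0.17  1.58  0.01  1.38  1.25]
tool x,y,z in sander: [[0.007, 0.008, -1.0], [0.001, -1.0, -0.008], [-1.0, -0.001, -0.007]]
shift tool [ 0.0002  0.0566 -0.0009]
```

Contact is steady at about 2–3 N. I'll carry on across.

jog_arm([
  [-1,0,0.006,0,0],
  [-1,0,0.006,0,0],
  [-1,0,0.006,0,0],
  [-1,0,0.006,0,0],
  [-1,0,0.006,0,0],
  [-1,0,0.006,0,0],
  [-1,0,0.006,0,0],
  [-1,0,0,0,0],
])

```text
t: 6.4
ee_pos: [0.5807, -0.0697, 0.4209]
orientation: [2.194, 0.087, -2.182]
force: [0.4, 1.1, 0.4]
gripper_width: -0.0001
```

```bash
python3 -c "
from h import *
from station import bot
where(bot,[.001,-.0075,.248])"
```

```text
t 6.4 tip sander [-2.000e-04  2.600e-03  2.475e-01] F sander [0.5 1.1 0.4] grip -0.0001 j [-0.32  0.19  1.57  0.01  1.39  1.17]
tool x,y,z in sander: [[0.005, 0.007, -1.0], [0.001, -1.0, -0.007], [-1.0, -0.001, -0.005]]
shift tool [-0.0006  0.0101 -0.0012]
```

jog_arm([
  [-1,0,0.004,0,0],
  [-1,0,0.003,0,0],
  [-1,0,0.003,0,0],
  [-1,0,0,0,0],
])

```text
t: 6.8
ee_pos: [0.5814, -0.0805, 0.4198]
orientation: [2.193, 0.088, -2.184]
force: [-0.3, 1.2, 1.1]
gripper_width: 0.0006
```

```bash
python3 -c "
from h import *
from station import bot
where(bot,[.001,-.0075,.248])"
```

```text
t 6.8 tip sander [-0.0005 -0.0081  0.2464] F sander [-0.2  1.3  1.1] grip 0.0006 j [-0.34  0.19  1.56  0.01  1.39  1.15]
tool x,y,z in sander: [[0.004, 0.008, -1.0], [0.001, -1.0, -0.008], [-1.0, -0.001, -0.004]]
shift tool [-0.0016 -0.0006 -0.0015]
```

jog_arm([
  [-1,0,0.003,0,0],
  [-1,0,0.002,0,0],
])

```text
t: 7.0
ee_pos: [0.5817, -0.0826, 0.4198]
orientation: [2.195, 0.099, -2.187]
force: [-0.2, 11.3, 2.6]
gripper_width: 0.0
```

```bash
python3 -c "
from h import *
from station import bot
where(bot,[.001,-.0075,.248])
c=bot.capture('wrist');cv2.imwrite('pics/w4.png',c['image'])
for s in(-.04,0,.04): print(s,proj(c,knob(s,.226)))
"
```

```text
t 7.0 tip sander [-0.0004 -0.0088  0.2464] F sander [ 0.6 11.3  2.6] grip 0.0 j [-0.35  0.2   1.56  0.02  1.39  1.15]
tool x,y,z in sander: [[0.004, 0.016, -1.0], [0.002, -1.0, -0.016], [-1.0, -0.002, -0.004]]
shift tool [-0.0015 -0.0013 -0.0014]
-0.04 [348.11025985 293.48864999]
0 [349.20438817 279.62225023]
0.04 [350.06321773 265.04233609]
```

View pics/w4.png

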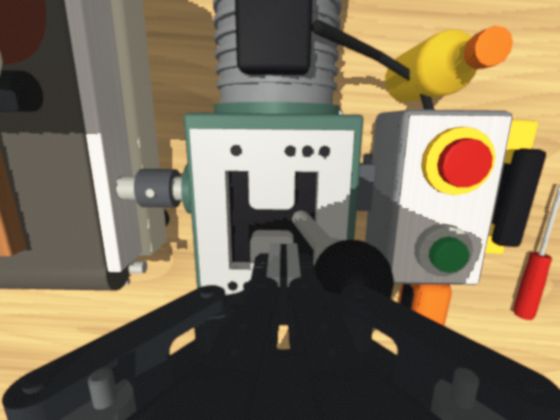

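The knob at (354,280) sits against the right stop (11 N) with s ≈ 0. I back off and go round to the near side.

jog_arm([
  [-1,0,-0.012,0,0],
  [-1,0,-0.008,0.005,0],
  [-1,0,0,0.018,0],
  [-1,0,0,0.018,0],
  [-1,0,0,0.014,0],
  [-1,0,0.018,0,0],
  [-1,0,0.018,0,0],
  [-1,0,0.01,0,0],
  [-1,0,0,0,0],
  [-1,0,0,0,0],
])

```text
t: 8.05
ee_pos: [0.5238, -0.1107, 0.4185]
orientation: [2.187, 0.094, -2.186]
force: [0.2, 0.2, -0.9]
gripper_width: 0.0001
```

```bash
python3 -c "
from h import *
from station import bot
where(bot,[-.032,-.0405,.245])"
```

```text
t 8.05 tip sander [-0.0608 -0.0339  0.2451] F sander [ 0.2  0.2 -0.9] grip 0.0001 j [-0.43  0.08  1.69  0.01  1.37  1.06]
tool x,y,z in sander: [[0.001, 0.009, -1.0], [0.005, -1.0, -0.009], [-1.0, -0.005, -0.001]]
shift tool [ 0.0001  0.0068 -0.0287]
```

jog_arm([
  [-1,0,0.006,0,0.005],
  [-1,0,0,-0.008,0],
  [-1,0,0,-0.008,0],
  [-1,0,0,-0.005,0],
  [-1,0,0,-0.005,0],
  [-1,0,0,-0.005,0],
  [-1,0,0,-0.005,0],
  [-1,0,0,-0.005,0],
  [-1,0,0,0,0],
])

```text
t: 8.95
ee_pos: [0.5688, -0.1122, 0.4185]
orientation: [2.185, 0.09, -2.191]
force: [-2.8, -0.9, 2.0]
gripper_width: 0.0
```

```bash
python3 -c "
from h import *
from station import bot
where(bot,[.0207,-.0405,.245])"
```

```text
t 8.95 tip sander [-0.0166 -0.0387  0.2451] F sander [-2.9 -0.7  2. ] grip 0.0 j [-0.4   0.18  1.58  0.01  1.39  1.09]
tool x,y,z in sander: [[-0.002, 0.008, -1.0], [0.002, -1.0, -0.008], [-1.0, -0.002, 0.002]]
shift tool [-0.      0.0019 -0.0373]
```

jog_arm([
  [-1,0,0.002,-0.006,0],
  [-1,0,0,-0.006,0],
  [-1,0,0,-0.006,0],
  [-1,0,0,-0.005,0],
  [-1,0,0,-0.005,0],
  [-1,0,0,-0.003,0],
  [-1,0,0,0,0],
])

```text
t: 9.65
ee_pos: [0.6017, -0.1114, 0.4164]
orientation: [2.181, 0.092, -2.197]
force: [-2.3, 0.5, 1.2]
gripper_width: 0.0001
```

```bash
python3 -c "
from h import *
from station import bot
where(bot,[.0207,-.0405,.245])"
```

```text
t 9.65 tip sander [ 0.0156 -0.0398  0.243 ] F sander [-2.3  0.6  1.2] grip 0.0001 j [-0.38  0.26  1.49  0.01  1.4   1.12]
tool x,y,z in sander: [[-0.007, 0.011, -1.0], [0.002, -1.0, -0.011], [-1.0, -0.002, 0.007]]
shift tool [-0.002   0.0007 -0.0051]
```

jog_arm([
  [-1,0,0,-0.003,0],
  [-1,0,0,-0.003,0],
  [-1,0,0,-0.002,0],
])

```text
t: 9.95
ee_pos: [0.6095, -0.1108, 0.4153]
orientation: [2.177, 0.093, -2.201]
force: [-8.7, -1.5, 1.3]
gripper_width: 0.0
```

jog_arm([
  [-1,0,0,-0.003,0],
  [-1,0,0,-0.002,0],
])

```text
t: 10.15
ee_pos: [0.6123, -0.1107, 0.4152]
orientation: [2.165, 0.093, -2.214]
force: [-15.4, -1.2, 6.4]
gripper_width: -0.0
```

```bash
python3 -c "
from h import *
from station import bot
where(bot,[.0207,-.0405,.245])
for n in ('wrist','scene','top'):
    c=bot.capture(n);cv2.imwrite('pics/'+n+'5.png',c['image']); np.savez('pics/'+n+'5.npz',**c)
    for s in(.2,.25,.28): print(s,proj(c,knob(s,.226)))
"
```

```text
t 10.15 tip sander [ 0.0236 -0.0396  0.2418] F sander [-15.4  -0.    6.4] grip -0.0 j [-0.37  0.28  1.46  0.    1.42  1.13]
tool x,y,z in sander: [[-0.022, 0.012, -1.0], [0.001, -1.0, -0.012], [-1.0, -0.002, 0.022]]
shift tool [-0.0031  0.0008  0.003 ]
0.2 [279.57626884 257.62532255]
0.25 [278.62258633 237.46810501]
0.28 [277.95147622 225.21536957]
0.2 [279.34048777 212.8466597 ]
0.25 [281.15567732 215.51444832]
0.28 [282.25825106 217.15648669]
0.2 [311.71786049 176.08869064]
0.25 [311.11645934 172.49922452]
0.28 [310.72900315 170.41000538]
```

The stop is firm at 15 N. I back away and check the lever.

jog_arm([
  [-1,0,0,0.01,0],
  [-1,0,0,0.03,0],
  [-1,0,0,0.04,0],
  [-1,0,0,0.03,0],
  [-1,0,0,0,0],
  [-1,0,0,0,0],
])

```text
t: 10.9
ee_pos: [0.5009, -0.1191, 0.4202]
orientation: [2.181, 0.089, -2.193]
force: [-1.0, 0.2, 0.3]
gripper_width: 0.0002
```

```bash
python3 - <<'E'
from h import *
from station import bot
where(bot,[-.038,-.145,.20])
c=bot.capture('wrist');cv2.imwrite('pics/w6.png',c['image'])
for s in(.2,.25,.28): print(s,proj(c,knob(s,.226)))
k=cv2.morphologyEx(cv2.inRange(c['image'],(0,0,0),(62,62,62)),cv2.MORPH_OPEN,np.ones((15,15)))
u,v=proj(c,knob(.27,.226)).astype(int)
b=blob(k,max(u-45,0),max(v-45,0),u+45,v+45); print("knob",cv2.minEnclosingCircle(b),cv2.boundingRect(b))
h=cv2.cvtColor(c["image"],cv2.COLOR_BGR2HSV); u,v=proj(c,w([-.038,-.145,.158])).astype(int); print(u,v)
g=blob(cv2.inRange(h,(40,90,40),(90,255,255)),u-35,max(v-35,0),u+35,v+35); e=cv2.minEnclosingCircle(g); print("green",e,RS.inv().apply(onplane(c,e[0],.158)-O))
E
```

```text
t 10.9 tip sander [-0.0853 -0.0408  0.2468] F sander [-1.   0.3  0.3] grip 0.0002 j [-0.47  0.03  1.74  0.    1.38  1.03]
tool x,y,z in sander: [[-0.005, 0.007, -1.0], [0.002, -1.0, -0.007], [-1.0, -0.002, 0.005]]
shift tool [ 0.0457  0.1046 -0.0473]
0.2 [276.47393585 -28.21404572]
0.25 [275.26658722 -54.73058432]
0.28 [274.42392591 -70.25038557]
knob ((273.5, 338.8821105957031), 74.79589080810547) (229, 276, 90, 124)
420 151
green ((421.6129150390625, 149.19354248046875), 21.038305282592773) [-0.03649189 -0.1453752   0.158     ]
```

View pics/w6.png

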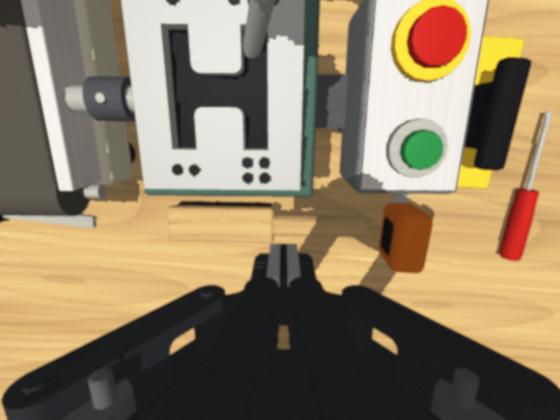

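The stem stands in the far right slot, near its end; green is at (422,149). The knob is out of this view, so I check it in the two fixed cameras.

```bash
python3 - <<'E'
from h import *
from station import bot
cs={n:bot.capture(n) for n in("scene","top")}
for n,c in cs.items():
    print(n,[proj(c,knob(s,.226)).round(1).tolist() for s in(.2,.24,.28)])
    u,v=proj(c,knob(.26,.226)).astype(int); k=cv2.inRange(c["image"],(0,0,0),(50,50,50))
    b=blob(k,u-12,v-12,u+13,v+13); m=cv2.moments(b); print(m["m10"]/m["m00"],m["m01"]/m["m00"],m["m00"],cv2.minEnclosingCircle(b))
s,t=cs["scene"]["image"],cs["top"]["image"]
cv2.imwrite("pics/e.png",np.hstack([cv2.resize(s[165:265,210:330],(400,400),interpolation=2),cv2.resize(t[140:240,240:360],(400,400),interpolation=2)]))
E
```

```text
scene [[279.3, 212.8], [280.8, 215.0], [282.3, 217.2]]
283.6921119592875 217.30279898218828 131.0 ((284.4756164550781, 215.81707763671875), 9.510869979858398)
top [[311.7, 176.1], [311.2, 173.2], [310.7, 170.4]]
305.04166666666663 166.69166666666666 20.0 ((306.0, 167.5), 5.4084272384643555)
```

View pics/e.png

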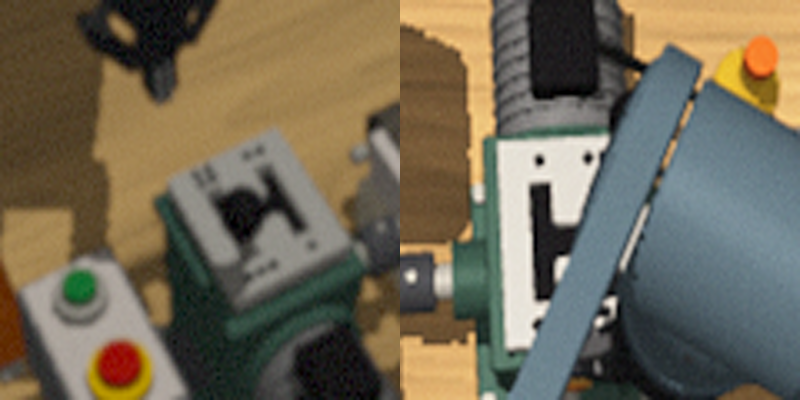

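The scene crop shows the knob at about image pixel (282,218), matching s = 0.28 (282,217). The top view is hidden by the arm. The force stop agrees too, so I go to the green button.

jog_arm([
  [-1,0,0.025,0,0],
  [-1,0,0.025,-0.012,0],
  [-1,0,0.025,-0.012,0],
  [-1,0.01,0.025,-0.012,0],
  [-1,0.01,0,-0.01,0],
  [-1,0.01,0,0,0],
  [-1,0,0,0,0],
])

```text
t: 11.75
ee_pos: [0.5623, -0.2184, 0.3861]
orientation: [2.18, 0.095, -2.189]
force: [-0.6, -0.1, -0.7]
gripper_width: 0.0003
```

```bash
python3 -c "
from h import *
from station import bot
where(bot,[-.037,-.145,.165])"
```

```text
t 11.75 tip sander [-0.0309 -0.1443  0.2127] F sander [-0.6 -0.1 -0.7] grip 0.0003 j [-0.57  0.26  1.55  0.    1.34  0.92]
tool x,y,z in sander: [[-0.004, 0.007, -1.0], [0.008, -1.0, -0.007], [-1.0, -0.008, 0.004]]
shift tool [0.0477 0.001  0.006 ]
```

jog_arm([
  [-1,0.01,0.001,0.006,0],
  [-1,0.014,0,0,0],
  [-1,0.012,0,0,0],
  [-1,0.007,0,0,0],
  [-1,0,0,0,0],
  [-1,0,0,0,0],
])

```text
t: 12.35
ee_pos: [0.5549, -0.2179, 0.3393]
orientation: [2.178, 0.098, -2.189]
force: [0.4, -0.4, -0.1]
gripper_width: -0.0001
```

```bash
python3 -c "
from h import *
from station import bot
where(bot,[-.037,-.145,.152])"
```

```text
t 12.35 tip sander [-0.0384 -0.1431  0.1659] F sander [ 0.4 -0.4 -0.1] grip -0.0001 j [-0.57  0.29  1.61  0.    1.25  0.91]
tool x,y,z in sander: [[-0.005, 0.008, -1.0], [0.01, -1.0, -0.008], [-1.0, -0.01, 0.005]]
shift tool [ 0.0139  0.002  -0.0015]
```

jog_arm([
  [-1,0.004,0.001,0,0],
  [-1,0.004,0,0,0],
  [-1,0.003,0,0,0],
  [-1,0.003,0,0,0],
  [-1,0.002,0,0,0],
])

```text
t: 12.85
ee_pos: [0.5554, -0.219, 0.3293]
orientation: [2.179, 0.096, -2.185]
force: [-8.1, 4.2, 14.8]
gripper_width: 0.0001
```

```bash
python3 -c "
from h import *
from station import bot
where(bot,[-.037,-.145,.152])
c=bot.capture('wrist');s=bot.capture('scene')['image']
cv2.imwrite('pics/f.png',np.hstack([cv2.resize(s[190:290,180:300],(400,400),interpolation=2),cv2.resize(c['image'],(400,400))]))
"
```

```text
t 12.85 tip sander [-0.0377 -0.1447  0.1559] F sander [-7.8  4.8 14.8] grip 0.0001 j [-0.57  0.31  1.61  0.    1.23  0.91]
tool x,y,z in sander: [[-0.003, 0.006, -1.0], [0.01, -1.0, -0.006], [-1.0, -0.01, 0.003]]
shift tool [ 0.0039  0.0003 -0.0007]
```

View pics/f.png

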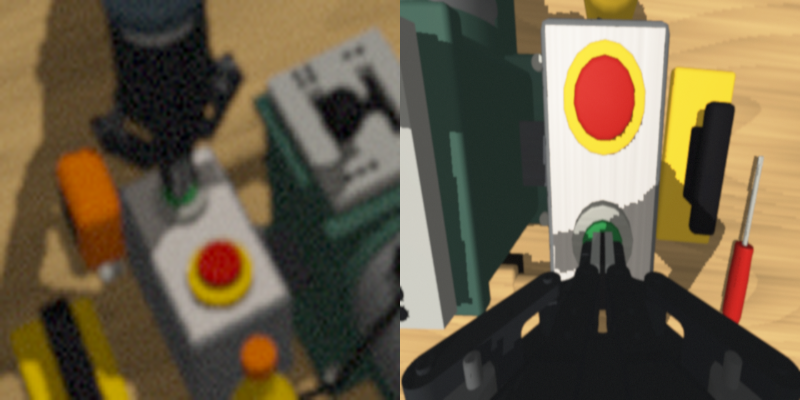

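jog_arm([
  [-1,0,0,0,0],
])

```text
t: 13.05
ee_pos: [0.5553, -0.2189, 0.3304]
orientation: [2.179, 0.096, -2.185]
force: [-3.3, 1.4, 4.3]
gripper_width: 0.0003
```

jog_arm([
  [-1,0.003,0,0,0],
])

```text
t: 13.15
ee_pos: [0.5555, -0.2189, 0.3291]
orientation: [2.179, 0.095, -2.183]
force: [-8.1, 4.4, 25.2]
gripper_width: 0.0001
```

jog_arm([
  [-1,0.003,0,0,0],
])

```text
t: 13.25
ee_pos: [0.5556, -0.2189, 0.329]
orientation: [2.179, 0.095, -2.182]
force: [-12.8, 6.1, 27.1]
gripper_width: 0.0001
```

A hard stop comes at TCP z ≈ 0.329. I release in small steps to see the spring travel.

jog_arm([
  [-1,-0.001,0,0,0],
  [-1,0,0,0,0],
])

```text
t: 13.45
ee_pos: [0.5557, -0.2188, 0.3325]
orientation: [2.18, 0.094, -2.18]
force: [-1.7, 0.9, 3.0]
gripper_width: -0.0
```

jog_arm([
  [-1,-0.001,0,0,0],
  [-1,0,0,0,0],
])

```text
t: 13.65
ee_pos: [0.5558, -0.2188, 0.3338]
orientation: [2.18, 0.093, -2.179]
force: [-0.3, 0.9, 2.9]
gripper_width: -0.0001
```

jog_arm([
  [-1,-0.001,0,0,0],
  [-1,0,0,0,0],
])

```text
t: 13.85
ee_pos: [0.5558, -0.2189, 0.3345]
orientation: [2.181, 0.093, -2.179]
force: [-0.5, -0.5, 1.7]
gripper_width: 0.0004
```

jog_arm([
  [-1,-0.001,0,0,0],
  [-1,0,0,0,0],
])

```text
t: 14.05
ee_pos: [0.5559, -0.219, 0.3351]
orientation: [2.181, 0.093, -2.179]
force: [-0.6, 0.8, 1.3]
gripper_width: 0.0
```

jog_arm([
  [-1,-0.001,0,0,0],
  [-1,0,0,0,0],
])

```text
t: 14.25
ee_pos: [0.5559, -0.219, 0.3358]
orientation: [2.181, 0.093, -2.18]
force: [0.6, -0.0, -0.3]
gripper_width: -0.0
```

jog_arm([
  [-1,-0.001,0,0,0],
  [-1,0,0,0,0],
])

```text
t: 14.45
ee_pos: [0.5558, -0.219, 0.3364]
orientation: [2.18, 0.094, -2.18]
force: [-0.4, -0.4, -0.2]
gripper_width: -0.0002
```

The force rose over about 6 mm of spring (TCP z 0.3355 to 0.3295) to a firm stop, so the button was fully down and is now free. I retreat and check.

jog_arm([
  [-1,-0.015,0,0,0],
  [-1,-0.03,0,0,0],
  [-1,-0.03,0,0,0],
  [-1,-0.02,0,0.03,0],
  [-1,0,0.02,0.04,0],
  [-1,0,0.02,0.04,0],
  [-1,0,0.02,0.04,0],
  [-1,0,0.03,0.03,0],
  [-1,0,0.03,0.03,0],
  [-1,0,0.03,0.03,0],
  [-1,0,0,0,0],
  [-1,0,0,0,0],
])

```text
t: 15.65
ee_pos: [0.3214, -0.3937, 0.4495]
orientation: [2.181, 0.081, -2.163]
force: [0.3, -0.2, -0.6]
gripper_width: -0.0
```

```bash
python3 - <<'E'
from h import *
from station import bot
where(bot)
S,T=bot.capture("scene"),bot.capture("top"); pk={}
for n,c in(("S",S),("T",T)): print(n,[proj(c,knob(s,.226)).round(1).tolist() for s in(.2,.24,.28)])
cv2.imwrite("pics/g.png",np.hstack([cv2.resize(S["image"][165:315,150:330],(400,400),interpolation=2),cv2.resize(T["image"][120:300,120:440],(400,400),interpolation=2)]))
E
```

```text
t 15.65 tip sander [-0.2818 -0.3051  0.2762] F sander [ 0.2 -0.2 -0.6] grip -0.0 j [-1.12 -0.01  1.72  0.    1.42  0.36]
tool x,y,z in sander: [[0.008, -0.012, -1.0], [0.014, -1.0, 0.012], [-1.0, -0.014, -0.007]]
S [[279.3, 212.8], [280.8, 215.0], [282.3, 217.2]]
T [[311.7, 176.1], [311.2, 173.2], [310.7, 170.4]]
```

View pics/g.png

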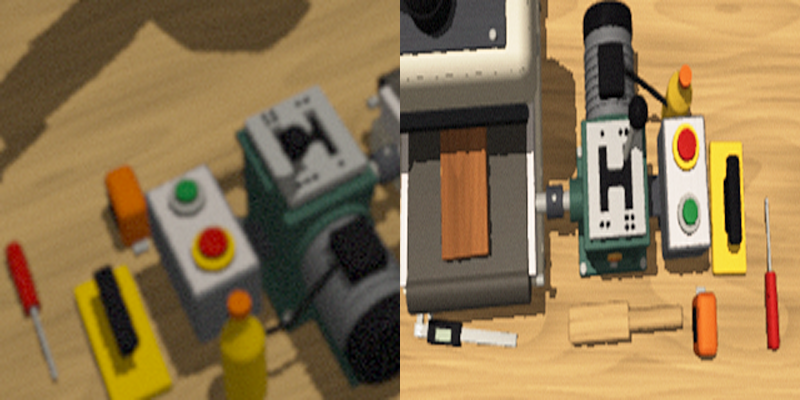

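The top view shows the knob at about pixel (310.4,170.4), where the model for fully home gives (310.7,170.4). Green is out, red is untouched, and the loose things are where they were.

```bash
python3 -c "
from station import bot
print(bot.job_done())"
```

```text
the job is handed in; nothing more can be done
None
```

The lever is fully home in the three-dot slot, and the green start button was pressed right down afterwards and let go. The job is handed in; it took about 16 s of the 58 s.

- **Lever:** I pushed the knob with shut fingertips to the cross slot, across to the right stop, then forward to the far stop. Moving it took about 2–4 N. The highest readings were about 11 N at the right stop and 15 N at the far stop, under the 35 N limit.
- **Start button:** It moved about 6 mm against its spring to a firm stop, at a peak of about 27 N. It came back when released.
- **Last checks:** After retreating, the top view put the knob within a pixel of the fully home position. Green was out, the red button was not touched, the loose things looked undisturbed and the arm was clear.
- **Disagreements:**
  - The fingertips met the button about 4 mm higher than `nose_length` predicted, so I confirmed the full press by force and travel instead of height.
  - Before pressing start, the arm hid the knob from the top camera, so I relied on the scene view and the force stop.

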